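# Calibrate a leaf-spring force gauge: as-found reading, move the bridge, as-left reading

### The arm

A 6-joint arm with a two-finger parallel gripper is mounted at the origin on a cart in front of the work surface, level with it; the furniture and walls round the work are solid. World frame = base frame: x ahead of the robot, y to its left, z up, the work surface at z = 0. Lengths are in mm, angles in rad, forces in N, time in s.
With the tool pointing down it reaches from about 400 to 925 mm from the base axis. Payload 12.5 kg.
Tool frame: the origin (TCP) lies at the very end of the fingers, on their centre line; the grasp point (between the pads) lies grip_depth behind it (grip_depth is the distance from the TCP to the grasp point, in mm); z points along the fingers, y is the line along which they close (so a half turn about z gives the same grasp; the last joint's range is limited). The gripper opens to 95 mm and grips with 3 to 60 N. Pads are 20 mm wide; open, the fingers measure 119 mm over their backs; the gripper's body (75 mm by 180 mm) begins 59 mm behind the grasp point.
Start: joints at [1.038, 0.491, 1.559, -0, 1.092, -0.106], TCP at [258.711, 568.96, 214.661] pointing down, gripper open.
Joint ranges: [-3.1, 3.1], [-0.84, 2.19], [0.05, 2.79], [-1.13, 4.28], [0.06, 2.93], [-2.69, 2.69]. Speed limits (rad/s): [2.22, 2.22, 2.79, 3.14, 3.14, 3.14].

### API

Orientations are given as [roll, pitch, yaw] about the fixed x, y, z axes, in that order (R = Rz(yaw) Ry(pitch) Rx(roll)).
In Python, from cell import state, read_camera, job_done, grip_depth gives the robot as it stands.
- The arm moves only by the tool drive_tool, never from a script. Its argument "targets" is a list of rows, each an object with "jaw": the opening, from 0 (shut) to 1 (fully open); "travel": the shift along the tool's x, y, z in m, a list of three; "twist": the turn about the tool's z in rad. In form: [{"jaw": jaw, "travel": [tx, ty, tz], "twist": twist}, ...]. A call has 1 to 8 rows; each row is the pose to reach, as a shift and turn from the pose commanded when the call began, along the tool's axes at that moment; what a row does not reach only later rows make up. A row lasts 1/12 s, in which the tool goes at most 41.7 mm and 7.16 degrees, less where a joint would pass 70% of its speed; a pose out of reach is approached as far as the arm can. A call with a gripper value outside its range is refused whole. The fingers move at their own pace and stop on an object; the grip force is fixed at half the most. Time passes only in rows, so rows that repeat a pose let the fingers close. It gives the time, the measured TCP pose, the force, the opening and the grip force at its end, in the units of the state.
- state(): the state, without advancing time (a new reading comes with each control period).
- read_camera(name): name is "scene" or "top" or "wrist"; returns a dict with "frame" (384x512x3 uint8, red, green, blue), "fx", "fy", "cx", "cy" (pixels), "R" (3x3) and "t" (3): a world point X has camera coordinates R X + t. Camera axes: x right, y down, z forward; pixel columns grow to the right and rows downward; lengths in mm; the calibration is good to about 2 mm. A picture is of the moment at which its call begins. There is no depth.
- job_done(): hands the job in; it is judged then, once.
The state is a dict: "t": time; "joints": joint angles; "qvel": joint speeds; "tau": joint torques, N m; "eef_pos": TCP position; "tcp_rot": TCP orientation; "ft_force": force on the tool from outside, world axes, zero at the start; "moment": the same for the moment, N m; "opening": opening from 0.0 (shut) to 1.0 (fully open); "grip_force": force on a finger pad.
Only numpy, scipy, OpenCV 4.12 (cv2) and the standard library are available. Lean on these libraries where they do the work, as an engineer would, in place of code of your own. Each camera call takes 0.05 s, during which the arm holds its last target. There are 200 camera calls.

### The job

The leaf-spring force gauge reads wrong. Press its brass load button straight down with a steady 8 N for about a second to see where the red pointer settles, let go, then slide the bridge under the leaf by its thumb tab and press again with 8 N, until a steady 8 N brings the pointer into the green band of the scale. Never load the leaf beyond 14 N, leave it unloaded with the bridge where you set it, and do not disturb the hex key, the marker and the oil bottle lying round the gauge.

Things in the scene. Friction and masses are not known exactly. Their poses are not given: they have to be found in the camera images.
- gauge: the force gauge, fixed to the desk: grey base plate 96 x 275 mm, 12 mm high. Origin on the desk under the load button; the leaf runs along local y at x = 0. At +y the clamp block (44 x 40 mm, centred at y = +95 mm, 84 mm high with its screws); at -y the upright white scale plate (36 mm wide, at y = -108 mm, 92 mm high), which faces local -x. Local -x is the front, with the bridge's thumb tab
- leaf: the spring leaf, a bending steel strip 24 mm wide, 2.2 mm thick, that sticks out 150 mm from the clamp block (local y = +75 mm) to y = -75 mm, about 63 mm above the desk when free. Origin at its root by the clamp block. Above 14 N it would stay bent. It rests on a roller that sits hidden in the bridge, up to 7 mm either side of the bridge's middle, differently each time
- load_button: brass load button riveted on the leaf at mid-span (local y = 0), 14 mm across, 8 mm high. Origin at the centre of its underside; z is up when the leaf is free. Press it from above with shut fingers.
- button_top (a point): centre of the load button's flat top, about 72 mm above the desk when the leaf is free. It gives nearly in proportion to the force: 0.6 to 1.4 N per mm at the start, about 2 N per mm when the gauge is set right
- pointer_tip (a point): tip of the red pointer at the free end of the leaf (local y = -102 mm), 60 to 63 mm above the desk when the leaf is free; it drops 3 to 5 times as far as the button. At the start 8 N drops it 22 to 42 mm, well below the green band
- green_band (a point): middle of the green band on the scale plate: the band is 4 mm tall (2 mm above and below this point), 46 mm above the desk, about 16 mm below the free pointer. Black ticks every 5 mm. z is up
- bridge (a joint): the bridge under the leaf, 0 to 0.042 m along its rail: 0 by the clamp block, growing towards the button (local -y), which stiffens the leaf. The right place differs each time and shows only in where the pointer stands under 8 N: 10 mm nearer the button raises that by about 9.5 mm on the way from the start to the band, by 8 mm near the band. Stiff slide (7 N), stays where left, may creep 1 mm
- bridge_tab (a point): centre of the top of the bridge's thumb tab: upright black tab with an orange top, 12 mm along the rail (local y), 14 mm across it, 58 mm tall, its top 76 mm above the desk, 48 mm in front of the leaf's middle line (local x = -48 mm). Pinch it from above or push it along the rail.
- hex_key: black hex key, 30 x 100 x 4 mm, lying on the desk before the gauge; origin at the centre of its underside. Leave alone.
- marker: white pen with red cap, 12 x 144 x 12 mm, lying behind the gauge; origin at the centre of its underside. Leave alone.
- oil: small brown bottle with black cap, 27 mm across, 61 mm tall, standing behind the clamp block; origin at the centre of its underside. Leave alone.

How it is judged (in metres and radians):
On the way, in this order (a step that is already met when the one before it is completed fails the run):
1. as-found reading: the load button pressed with a steady 6 to 10 N for 0.3 s, before the bridge is set right (contact force between load_button and anything else above 6 N and contact force between the fingers and leaf below 10 N), for 0.3 s.
2. as-left reading: the load button pressed with a steady 7 to 9 N for 0.4 s with the pointer tip inside the green band (within 2 mm of its middle in height) (contact force between load_button and anything else above 7 N and contact force between the fingers and leaf below 9 N and z of pointer_tip in the frame of green_band between -0.002 and 0.002 m), for 0.4 s.
At the end, for the whole second after the job is handed in: the leaf is unloaded and at rest with the pointer more than 10 mm above the middle of the green band, and the bridge rests 5 to 38 mm along its rail (z of pointer_tip in the frame of green_band above 0.01 m and linear speed of load_button below 0.01 m/s and value of joint bridge between 0.005 and 0.038 m); the robot touches nothing.
It fails at once if the leaf is loaded with more than 14 N (contact force between any of the fingers, the arm and leaf above 14 N).
It fails at once if the hex key, the marker or the oil bottle is moved more than 15 mm (distance of any of hex_key, marker, oil from where it was at the start of the episode above 0.015 m).
It also fails if it takes over 67 s, if anything falls off the work surface, if the arm or the gripper's body presses on something with over 40 N, if the wrist force passes 120 N, or if a joint passes its speed limit or range.

## Working session

There is one attempt and no reset: what is moved stays moved. The work goes in short steps, Python scripts to look and compute and a tool call to move; the robot and the scene stay as the last step left them, time stands still between calls to the robot, and variables do not carry over. Pictures are saved under pics/ and viewed, at most 10 in all, crops included, and the job is handed in when it is done.

Besides the shell and the picture viewer there is one more tool, called as name(argument=value, ...) on one line, values as JSON. drive_tool: Moves the arm, as the interface text tells. Its arguments: {"type":"object","properties":{"targets":{"type":"array"}},"required":["targets"]}

```bash
mkdir -p pics; python3 - <<'E'
from cell import *
import cv2,numpy as np,json
s=state();print(s,grip_depth)
for n in("scene","top"):
    c=read_camera(n);cv2.imwrite(f"pics/{n}0.png",cv2.resize(c["frame"][:,:,::-1],(800,600),interpolation=cv2.INTER_CUBIC))
    print(n,c["fx"],c["fy"],c["cx"],c["cy"],np.round(c["R"],4).tolist(),c["t"])
E
```

```text
{'t': 0.0, 'joints': array([ 1.03838486e+00,  4.91572339e-01,  1.55945711e+00,  6.17696562e-06,
        1.09169888e+00, -1.05591466e-01]), 'qvel': array([-8.88618008e-04,  2.24326139e-03,  1.61166985e-03, -1.43881738e-04,
       -9.92202087e-05, -6.88723244e-04]), 'tau': array([ 8.36797371e-04, -6.12654090e+01, -2.58189315e+01,  6.92310906e-02,
        4.81397426e-02, -9.55186692e-05]), 'eef_pos': array([258.58329385, 568.72733179, 214.05117329]), 'tcp_rot': array([-3.14046388e+00, -1.25142456e-04,  2.71476973e+00]), 'ft_force': array([ 0.76544262, -0.05047659, -0.12394066]), 'moment': array([ 0.03588422,  0.01693074, -0.00888186]), 'grip_force': 0.0, 'opening': 0.9999207241621179} 18.8
scene 492.90171530193624 492.90171530193624 255.0503631425171 190.24049803451837 [[0.7756, -0.6311, 0.0121], [-0.431, -0.5435, -0.7203], [0.4612, 0.5534, -0.6936]] [-407.9410248   321.13198594  665.46866562]
top 436.7837267430304 436.7837267430304 262.49601841283254 189.29081385429896 [[0.0228, -0.9997, -0.0052], [-0.997, -0.0224, -0.0746], [0.0745, 0.0069, -0.9972]] [ 24.8138612  535.30381016 869.35541892]
```

View pics/scene0.png

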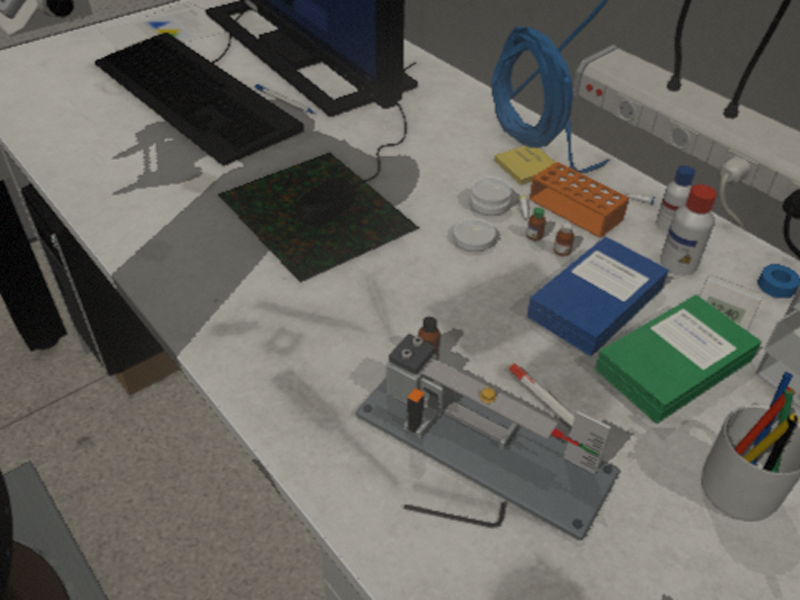

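View pics/top0.png

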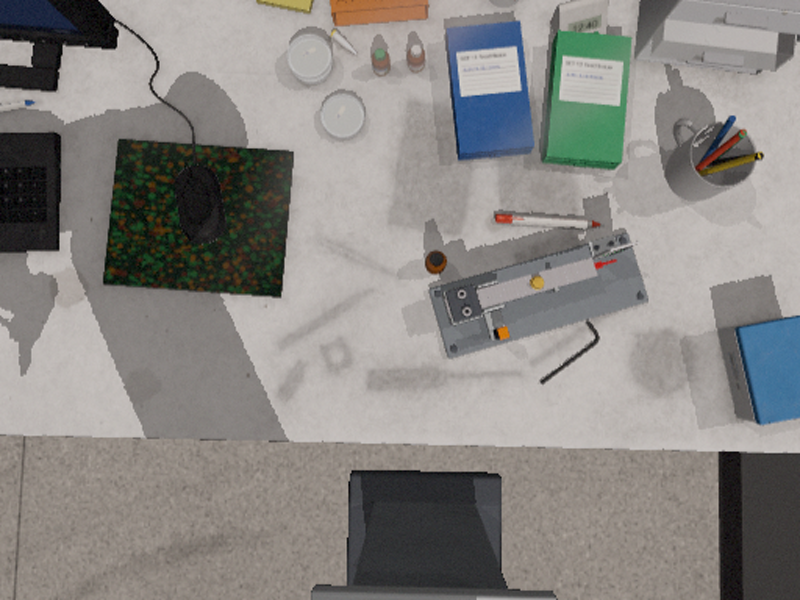

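The scene view shows the gauge with its button at (488,396), tab at (416,397) and pointer at (555,433). In the top view the button is at (537,282), the tab at (502,333) and the pointer tip at (616,262). Next I refine these positions by colour.

```bash
cat > h.py <<'E'
from cell import *
import cv2,numpy as np
def ray(c,u,v,z):
    R,t=np.array(c["R"]),np.array(c["t"]);o=-R.T@t
    d=R.T@np.array([(u-c["cx"])/c["fx"],(v-c["cy"])/c["fy"],1]);return o+d*(z-o[2])/d[2]
def proj(c,X):
    p=np.array(c["R"])@X+c["t"];return np.array([c["fx"]*p[0]/p[2]+c["cx"],c["fy"]*p[1]/p[2]+c["cy"]])
def blobs(c,lo,hi,box):
    m=cv2.inRange(cv2.cvtColor(c["frame"],cv2.COLOR_RGB2HSV),lo,hi)
    x0,y0,x1,y1=box;k=np.zeros_like(m);k[y0:y1,x0:x1]=m[y0:y1,x0:x1]
    n,_,st,ce=cv2.connectedComponentsWithStats(k);return [(st[i].tolist(),ce[i].round(2)) for i in range(1,n) if st[i][4]>5]
def at(g,x,y,z): # gauge local -> world
    cs,sn=np.cos(g[2]),np.sin(g[2]);return np.array([g[0]+cs*x-sn*y,g[1]+sn*x+cs*y,z])
E
python3 - <<'E'
from h import *
for n,box in(("scene",(228,200,400,345)),("top",(270,145,418,232))):
    c=read_camera(n)
    for nm,lo,hi,z in(("orange",(6,180,120),(16,255,255),76),("yellow",(17,120,100),(28,255,255),72),("red",(0,170,100),(4,255,255),62),("red2",(175,150,100),(180,255,255),62),("green",(45,90,60),(85,255,255),46)):
        for st,ce in blobs(c,lo,hi,box): print(n,nm,st,ce,ray(c,*ce,z).round(1))
c=read_camera("top");f=c["frame"][:,:,::-1][145:235,268:418]
cv2.imwrite("pics/t1.png",cv2.resize(f,(800,480),interpolation=cv2.INTER_CUBIC))
E
```

```text
scene orange [262, 249, 9, 8, 48] [265.92 252.62] [483.8 -78.1  76. ]
scene yellow [307, 248, 10, 10, 74] [311.96 252.64] [ 544.3 -122.3   72. ]
scene red [327, 234, 9, 8, 31] [330.61 237.42] [ 598.3 -113.    62. ]
scene red [353, 275, 17, 10, 34] [358.74 278.47] [ 572.2 -200.5   62. ]
scene green [381, 215, 19, 38, 441] [392.26 232.55] [ 702.7 -164.3   46. ]
scene green [371, 285, 12, 6, 17] [376.41 287.59] [ 591.7 -223.7   46. ]
top orange [318, 210, 5, 5, 13] [320.   211.85] [489.9 -73.6  76. ]
top orange [323, 213, 3, 3, 6] [324.17 214.  ] [486.  -81.6  76. ]
top yellow [339, 177, 9, 8, 56] [343.21 180.5 ] [ 551.1 -117.8   72. ]
top yellow [320, 209, 5, 7, 20] [322.05 212.25] [489.4 -78.   72. ]
top red [381, 168, 6, 4, 15] [383.13 169.07] [ 576.1 -196.9   62. ]
```

View pics/t1.png

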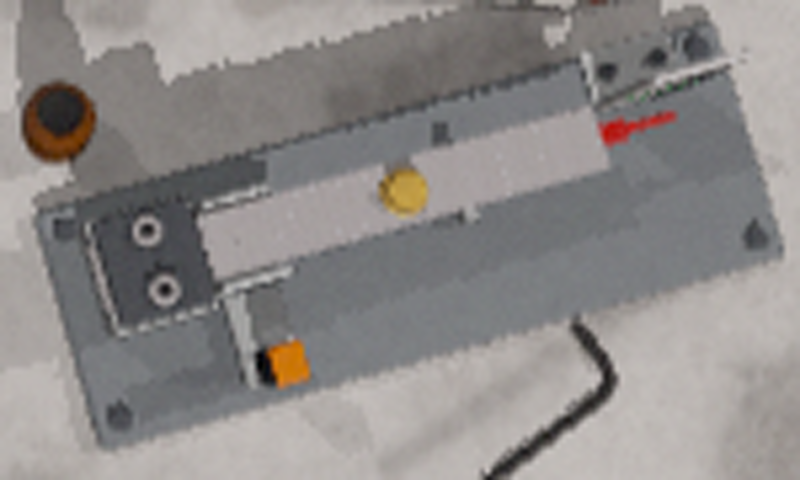

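The crop shows the leaf from its root at (208,247) to its free end at (597,140). The button is at (405,190), the tab at (290,363), and the hex key lies in front of the gauge. The bridge is close to the clamp. I'll work out the gauge pose and the first move from these.

```bash
cat >> h.py <<'E'
def goal(X,psi):  # world TCP X, tool-y along world angle psi -> travel (m), twist
    from scipy.spatial.transform import Rotation as Ro
    s=state();R=Ro.from_euler("xyz",s["tcp_rot"]).as_matrix()
    y=R[:,1];d=psi-np.arctan2(y[1],y[0]);d=(d+np.pi/2)%np.pi-np.pi/2
    return (R.T@(np.array(X)-s["eef_pos"])/1000).round(4),round(-d,4)
E
python3 - <<'E'
from h import *
c=read_camera("top")
p=lambda u,v:(268+(u+.5)/5.333-.5,145+(v+.5)/5.333-.5)
a,b=ray(c,*p(208,247),63),ray(c,*p(597,140),63);d=a-b;print(a,b,np.linalg.norm(d))
psi=np.arctan2(d[1],d[0]);print("psi",psi,"yaw",psi-np.pi/2)
B=ray(c,*p(405,190),72);print("button",B, "mid",(a+b)/2,"tab",ray(c,*p(291,363),76))
g=(B[0],B[1],psi-np.pi/2);s=read_camera("scene")
print("scene reproj button",proj(s,B),"pointer",proj(s,at(g,0,-102,62)),"tab0",at(g,-48,0,76))
print(goal([B[0],B[1],150],psi))
E
```

```text
[530.17334993 -48.80589026  63.        ] [ 572.39319414 -189.69006546   63.        ] 147.0743555693092
psi 1.861957398006615 yaw 0.2911610712117185
button [ 551.65662695 -118.44498343   72.        ] mid [ 551.28327204 -119.24797786   63.        ] tab [488.48096178 -77.74438725  76.        ]
scene reproj button [313.59467845 248.98294282] pointer [370.03033948 282.04228076] tab0 [ 505.67688845 -132.22408526   76.        ]
(array([-0.5512, -0.5044,  0.0646]), np.float64(-0.7179))
```

drive_tool(targets=[{"jaw": 0, "travel": [-0.03, -0.03, 0], "twist": -0.12}, {"jaw": 0, "travel": [-0.06, -0.055, 0], "twist": -0.24}, {"jaw": 0, "travel": [-0.09, -0.08, 0], "twist": -0.36}, {"jaw": 0, "travel": [-0.12, -0.11, 0], "twist": -0.48}, {"jaw": 0, "travel": [-0.15, -0.14, 0], "twist": -0.6}, {"jaw": 0, "travel": [-0.18, -0.165, 0], "twist": -0.718}, {"jaw": 0, "travel": [-0.21, -0.19, 0], "twist": -0.718}, {"jaw": 0, "travel": [-0.24, -0.22, 0], "twist": -0.718}])

```text
t: 1.02
eef_pos: [384.6, 273.4, 214.8]
tcp_rot: [3.141, 0.001, -2.848]
ft_force: [1.2, -0.5, 0.3]
opening: 0.495
grip_force: 0.0
```

```bash
python3 - <<'E'
from h import *
print(state()["joints"],state()["eef_pos"],goal([551,-119,150],1.862))
E
```

```text
[ 4.77811334e-01  2.73512931e-01  1.92083799e+00  1.74256380e-05
  9.46359682e-01 -1.38638343e+00] [384.59639182 273.37211949 214.83965357] (array([-0.0458, -0.4237,  0.0648]), np.float64(0.0022))
```

drive_tool(targets=[{"jaw": 0, "travel": [-0.004, -0.04, 0], "twist": 0}, {"jaw": 0, "travel": [-0.008, -0.08, 0], "twist": 0}, {"jaw": 0, "travel": [-0.012, -0.12, 0], "twist": 0}, {"jaw": 0, "travel": [-0.017, -0.16, 0], "twist": 0}, {"jaw": 0, "travel": [-0.021, -0.2, 0], "twist": 0}, {"jaw": 0, "travel": [-0.025, -0.24, 0], "twist": 0}, {"jaw": 0, "travel": [-0.03, -0.28, 0], "twist": 0}, {"jaw": 0, "travel": [-0.034, -0.32, 0], "twist": 0}])

```text
t: 1.68
eef_pos: [508.9, -23.9, 214.8]
tcp_rot: [-3.142, 0.001, -2.851]
ft_force: [0.5, -0.1, -0.5]
opening: 0.008
grip_force: 0.0
```

drive_tool(targets=[{"jaw": 0, "travel": [-0.004, -0.04, 0.01], "twist": 0}, {"jaw": 0, "travel": [-0.008, -0.08, 0.03], "twist": 0}, {"jaw": 0, "travel": [-0.012, -0.104, 0.05], "twist": 0}, {"jaw": 0, "travel": [-0.012, -0.104, 0.065], "twist": 0}, {"jaw": 0, "travel": [-0.012, -0.104, 0.065], "twist": 0}, {"jaw": 0, "travel": [-0.012, -0.104, 0.065], "twist": 0}])

```text
t: 2.18
eef_pos: [549.4, -117.9, 149.3]
tcp_rot: [3.14, -0.001, -2.851]
ft_force: [0.2, 0.1, 0.6]
opening: 0.003
grip_force: 0.0
```

```bash
python3 - <<'E'
from h import *
print(state())
c=read_camera("wrist");cv2.imwrite("pics/w1.png",cv2.resize(c["frame"][:,:,::-1],(800,600)))
B=np.array([551.6,-118.4,72]);print(proj(c,B)*1.5625, proj(c,state()["eef_pos"])*1.5625)
print(goal([551,-119,100],1.862))
E
```

```text
{'t': 2.1833, 'joints': array([-3.29049739e-01,  4.78961618e-01,  1.78693198e+00,  1.94439430e-04,
        8.77515389e-01, -2.19079708e+00]), 'qvel': array([ 0.01953816, -0.0353131 , -0.01400906, -0.00114654,  0.00887436,
        0.00098106]), 'tau': array([-1.25792071e+00, -5.34507287e+01, -2.08766645e+01, -8.71896814e-02,
       -1.47485300e-01, -2.53273611e-02]), 'eef_pos': array([ 549.35094722, -117.9043323 ,  149.2746142 ]), 'tcp_rot': array([ 3.14041576e+00, -1.39151662e-03, -2.85076521e+00]), 'ft_force': array([0.17650698, 0.0886428 , 0.64540538]), 'moment': array([0.08659986, 0.04526978, 0.02057139]), 'grip_force': 0.0, 'opening': 0.0027161442853502723}
[395.87395056 321.24996412] [397.87464983 381.73116643]
(array([-0.0008, -0.0017,  0.0502]), np.float64(0.0003))
```

View pics/w1.png

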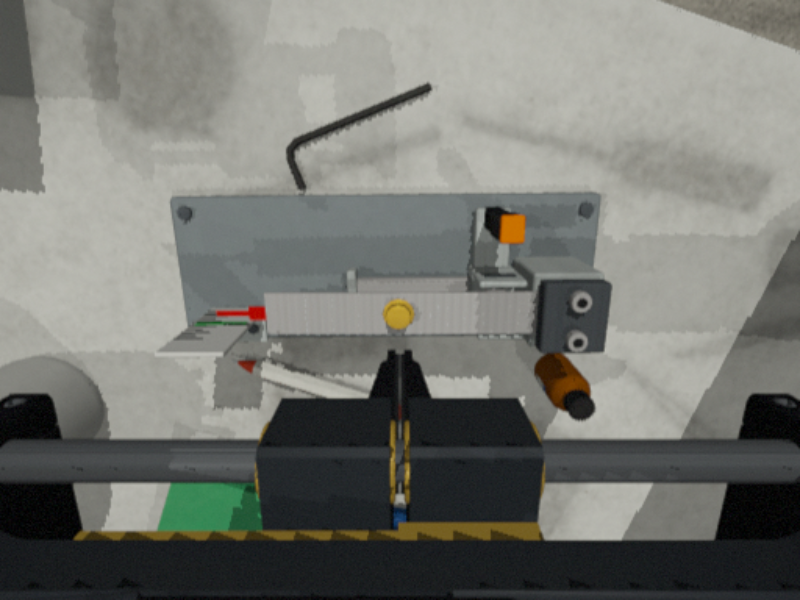

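The wrist view has the button at (399,313), the tab top at (512,228) and the pointer at (217,313). The leaf is level in the image, so the tool is aligned. I'll combine the three cameras.

```bash
python3 - <<'E'
from h import *
k=1.5625
W,S,T=[read_camera(n) for n in("wrist","scene","top")]
q=lambda u,v:((u+.5)/k-.5,(v+.5)/k-.5)
w=ray(W,*q(399,313),72);s=ray(S,312.3,251.8,72);t=np.array([551.66,-118.44,72])
print(w,s,t,(w+s+t)/3)
w=ray(W,*q(512,228),76);s=ray(S,*q(416,396),76);print("tab",w,s,[488.5,-77.7])
a,b=ray(W,*q(265,315),63),ray(W,*q(535,312),63);d=b-a;print("psi",np.arctan2(d[1],d[0]))
E
```

```text
[ 547.2581134  -117.95760442   72.        ] [ 545.91414372 -121.36895902   72.        ] [ 551.66 -118.44   72.  ] [ 548.27741904 -119.25552115   72.        ]
tab [485.6844744  -76.11338097  76.        ] [483.11015221 -79.24178899  76.        ] [488.5, -77.7]
psi 1.8747445046302025
```

drive_tool(targets=[{"jaw": 0, "travel": [0.0017, -0.0007, 0.03], "twist": 0}, {"jaw": 0, "travel": [0.0017, -0.0007, 0.055], "twist": 0}, {"jaw": 0, "travel": [0.0017, -0.0007, 0.068], "twist": 0}, {"jaw": 0, "travel": [0.0017, -0.0007, 0.07], "twist": 0}, {"jaw": 0, "travel": [0.0017, -0.0007, 0.07], "twist": 0}, {"jaw": 0, "travel": [0.0017, -0.0007, 0.07], "twist": 0}])

```text
t: 2.88
eef_pos: [548.9, -119.0, 80.9]
tcp_rot: [-3.141, 0.001, -2.85]
ft_force: [0.3, 0.8, 0.4]
opening: 0.007
grip_force: 0.0
```

drive_tool(targets=[{"jaw": 0, "travel": [0, 0, 0.002], "twist": 0}, {"jaw": 0, "travel": [0, 0, 0.004], "twist": 0}, {"jaw": 0, "travel": [0, 0, 0.006], "twist": 0}, {"jaw": 0, "travel": [0, 0, 0.008], "twist": 0}, {"jaw": 0, "travel": [0, 0, 0.009], "twist": 0}, {"jaw": 0, "travel": [0, 0, 0.01], "twist": 0}, {"jaw": 0, "travel": [0, 0, 0.01], "twist": 0}, {"jaw": 0, "travel": [0, 0, 0.01], "twist": 0}])

```text
t: 3.55
eef_pos: [548.6, -119.4, 69.8]
tcp_rot: [-3.141, 0.0, -2.85]
ft_force: [1.3, -1.4, 2.4]
opening: 0.001
grip_force: 1.2
```

drive_tool(targets=[{"jaw": 0, "travel": [0, 0, 0.001], "twist": 0}, {"jaw": 0, "travel": [0, 0, 0.002], "twist": 0}, {"jaw": 0, "travel": [0, 0, 0.003], "twist": 0}, {"jaw": 0, "travel": [0, 0, 0.003], "twist": 0}, {"jaw": 0, "travel": [0, 0, 0.003], "twist": 0}])

```text
t: 3.97
eef_pos: [548.6, -119.4, 66.8]
tcp_rot: [-3.141, 0.001, -2.85]
ft_force: [1.0, -3.9, 5.6]
opening: 0.004
grip_force: 2.8
```

```bash
python3 - <<'E'
from h import *
for i in range(6):
    s=state();print(s["t"],s["ft_force"].round(2),s["eef_pos"].round(2));read_camera("scene")
E
```

```text
3.9667 [ 0.98 -3.88  5.58] [ 548.62 -119.41   66.78]
4.0167 [ 0.82 -4.3   3.73] [ 548.64 -119.45   66.8 ]
4.0667 [ 1.42 -4.22  4.83] [ 548.64 -119.43   66.82]
4.1167 [ 0.85 -4.25  5.11] [ 548.63 -119.41   66.81]
4.1667 [ 1.8  -4.49  5.52] [ 548.62 -119.39   66.81]
4.2167 [ 0.38 -4.18  4.98] [ 548.61 -119.4    66.8 ]
```

drive_tool(targets=[{"jaw": 0, "travel": [0, -0.0005, 0], "twist": 0}, {"jaw": 0, "travel": [0, -0.001, 0], "twist": 0}, {"jaw": 0, "travel": [0, -0.001, 0], "twist": 0}, {"jaw": 0, "travel": [0, -0.001, 0], "twist": 0}])

```text
t: 4.6
eef_pos: [548.5, -119.9, 66.6]
tcp_rot: [3.141, -0.0, -2.85]
ft_force: [0.5, -0.7, 4.6]
opening: 0.002
grip_force: 2.4
```

```bash
cat >> h.py <<'E'
def force(n=6):
    a=[]
    for i in range(n): a.append(np.r_[state()["ft_force"],state()["eef_pos"]]);read_camera("scene")
    return np.mean(a,0).round(2)
E
python3 -c "
from h import *
print(force())"
```

```text
[ 4.3000e-01 -4.6000e-01  4.4200e+00  5.4852e+02 -1.1996e+02  6.6580e+01]
```

drive_tool(targets=[{"jaw": 0, "travel": [0, -0.0003, 0.001], "twist": 0}, {"jaw": 0, "travel": [0, -0.0006, 0.002], "twist": 0}, {"jaw": 0, "travel": [0, -0.0008, 0.003], "twist": 0}, {"jaw": 0, "travel": [0, -0.0008, 0.003], "twist": 0}, {"jaw": 0, "travel": [0, -0.0008, 0.003], "twist": 0}])

```text
t: 5.32
eef_pos: [548.6, -120.5, 63.6]
tcp_rot: [3.141, -0.0, -2.85]
ft_force: [0.6, 1.3, 7.6]
opening: 0.004
grip_force: 3.2
```

```bash
python3 -c "
from h import *
print(force())"
```

```text
[-2.7000e-01  2.1600e+00  7.1700e+00  5.4865e+02 -1.2049e+02  6.3670e+01]
```

drive_tool(targets=[{"jaw": 0, "travel": [0, 0.0002, 0.0005], "twist": 0}, {"jaw": 0, "travel": [0, 0.0003, 0.0009], "twist": 0}, {"jaw": 0, "travel": [0, 0.0003, 0.0009], "twist": 0}, {"jaw": 0, "travel": [0, 0.0003, 0.0009], "twist": 0}, {"jaw": 0, "travel": [0, 0.0003, 0.0009], "twist": 0}, {"jaw": 0, "travel": [0, 0.0003, 0.0009], "twist": 0}])

```text
t: 6.12
eef_pos: [548.7, -120.4, 62.9]
tcp_rot: [3.141, 0.0, -2.85]
ft_force: [1.0, 1.2, 7.2]
opening: 0.004
grip_force: 3.6
```

```bash
python3 -c "
from h import *
print(force(4))
a=read_camera('scene')['frame'][245:320,340:415,::-1];b=read_camera('wrist')['frame'][150:250,80:205,::-1]
cv2.imwrite('pics/p1.png',np.hstack([cv2.resize(a,(400,400),interpolation=cv2.INTER_CUBIC),cv2.resize(b,(400,400),interpolation=cv2.INTER_CUBIC)]))"
```

```text
[ 9.0000e-02  1.3300e+00  7.7900e+00  5.4871e+02 -1.2038e+02  6.2910e+01]
```

View pics/p1.png

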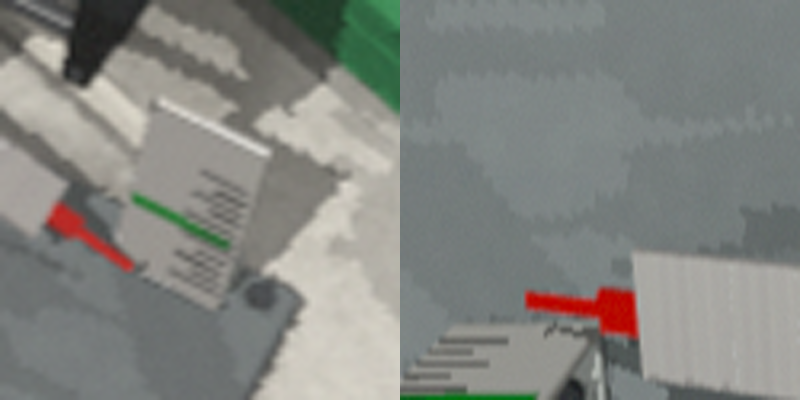

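The loaded pointer tip is at about (133,268) in the left crop, well below the green band, which runs from (133,196) to (230,245). I'll measure its height, then release.

```bash
cat >> h.py <<'E'
G=(545.9,-121.4,0.298)   # gauge pose as the scene camera sees it
def tip(c):
    m=cv2.inRange(cv2.cvtColor(c["frame"],cv2.COLOR_RGB2HSV),(0,150,70),(6,255,255))
    m[:270]=0;m[:,:345]=0;m[:,400:]=0;v,u=np.nonzero(m)
    k=u>=u.max()-1;return u.max()+.5,v[k].mean(),len(u)
def tipz(c):
    u,v,n=tip(c);zs=np.arange(5,75,.1);P=np.array([proj(c,at(G,0,-102,z)) for z in zs])
    i=np.argmin(abs(P[:,1]-v));return u,v,n,zs[i],P[i]
E
python3 -c "
from h import *
c=read_camera('scene');print(tipz(c))
for z in(62,46,30):print(z,proj(c,at(G,0,-102,z)))
m=blobs(c,(45,80,40),(85,255,255),(355,270,395,305));print(m, proj(c,at(G,0,-108,46)))"
```

```text
(np.float64(364.5), np.float64(293.6666666666667), 44, np.float64(38.19999999999988), array([366.60385334, 293.66884769]))
62 [369.19025288 284.87700178]
46 [367.43940595 290.82858668]
30 [365.73780534 296.61277048]
[([365, 281, 18, 10, 31], array([372.65, 285.65]))] [370.95031438 292.63337722]
```

drive_tool(targets=[{"jaw": 0, "travel": [0, 0.0, -0.003], "twist": 0}, {"jaw": 0, "travel": [0, 0.0006, -0.006], "twist": 0}, {"jaw": 0, "travel": [0, 0.001, -0.009], "twist": 0}, {"jaw": 0, "travel": [0, 0.0015, -0.015], "twist": 0}, {"jaw": 0, "travel": [0, 0.0015, -0.035], "twist": 0}, {"jaw": 0, "travel": [0, 0.0015, -0.045], "twist": 0}, {"jaw": 0, "travel": [0, 0.0015, -0.045], "twist": 0}, {"jaw": 0, "travel": [0, 0.0015, -0.045], "twist": 0}])

```text
t: 7.13
eef_pos: [548.4, -119.2, 108.0]
tcp_rot: [-3.141, 0.001, -2.85]
ft_force: [0.1, 0.5, -0.8]
opening: 0.006
grip_force: 0.0
```

```bash
python3 -c "
from h import *
c=read_camera('scene');print(tipz(c))
print(state()['ft_force'],goal([485.5,-77.5,112],1.866))"
```

```text
(np.float64(369.5), np.float64(283.5), 44, np.float64(65.59999999999978), array([369.59119943, 283.51408001]))
[-0.35190032  1.03703137 -0.25037094] (array([ 0.048 ,  0.0578, -0.0046]), np.float64(-0.004))
```

The drop under 8 N is about 27 mm and it needs to be about 16 mm, so the bridge should move roughly 12 mm towards the button. I'll go above the tab and look.

drive_tool(targets=[{"jaw": 0.45, "travel": [0.02, 0.025, -0.004], "twist": 0}, {"jaw": 0.45, "travel": [0.04, 0.048, -0.004], "twist": 0}, {"jaw": 0.45, "travel": [0.048, 0.0575, -0.004], "twist": 0}, {"jaw": 0.45, "travel": [0.048, 0.0575, -0.004], "twist": 0}, {"jaw": 0.45, "travel": [0.048, 0.0575, -0.004], "twist": 0}, {"jaw": 0.45, "travel": [0.048, 0.0575, -0.004], "twist": 0}])

```text
t: 7.68
eef_pos: [486.8, -78.4, 111.5]
tcp_rot: [-3.141, 0.0, -2.85]
ft_force: [0.8, 0.2, 0.5]
opening: 0.367
grip_force: 0.0
```

```bash
python3 -c "
from h import *
c=read_camera('wrist');f=c['frame'][:,:,::-1]
print(state()['eef_pos'],state()['opening'],proj(c,np.array([485.8,-77.7,76])))
a=f[100:250,0:150];b=f[60:260,180:380]
np.savez('w2.npz',**{k:np.array(v) for k,v in c.items() if not isinstance(v,str)})
cv2.imwrite('pics/w2.png',np.hstack([cv2.resize(x,(400,400),interpolation=cv2.INTER_CUBIC) for x in(a,b)]))"
```

```text
[486.75895809 -78.42210372 111.4409407 ] 0.40686233206050937 [255.83509423 220.42788343]
```

View pics/w2.png

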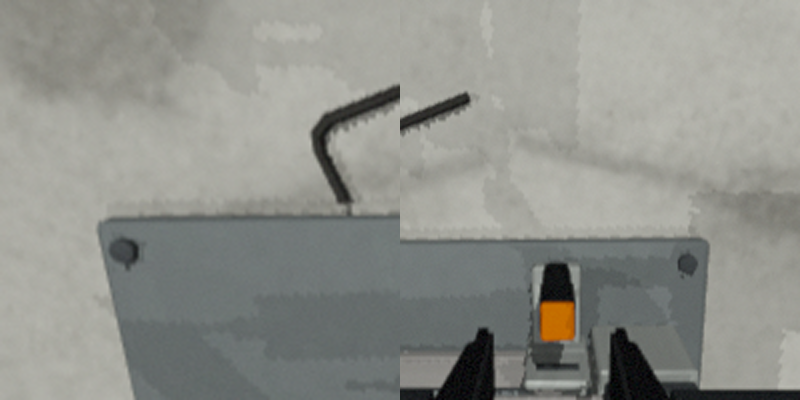

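The tab top is at (557,321) in the right crop, between the open fingers. I'll descend and pinch it.

drive_tool(targets=[{"jaw": 0.5, "travel": [0, 0, 0.01], "twist": 0}, {"jaw": 0.5, "travel": [0, 0, 0.03], "twist": 0}, {"jaw": 0.5, "travel": [0, 0, 0.05], "twist": 0}, {"jaw": 0.5, "travel": [0, 0, 0.059], "twist": 0}, {"jaw": 0, "travel": [0, 0, 0.059], "twist": 0}, {"jaw": 0, "travel": [0, 0, 0.059], "twist": 0}, {"jaw": 0, "travel": [0, 0, 0.059], "twist": 0}, {"jaw": 0, "travel": [0, 0, 0.059], "twist": 0}])

```text
t: 8.4
eef_pos: [486.4, -78.0, 53.6]
tcp_rot: [-3.141, 0.001, -2.85]
ft_force: [0.6, 0.8, -1.0]
opening: 0.274
grip_force: 0.0
```

drive_tool(targets=[{"jaw": 0, "travel": [0, 0, 0], "twist": 0}, {"jaw": 0, "travel": [0, 0, 0], "twist": 0}, {"jaw": 0, "travel": [0, 0, 0], "twist": 0}, {"jaw": 0, "travel": [0, 0, 0], "twist": 0}])

```text
t: 8.73
eef_pos: [485.9, -77.6, 53.3]
tcp_rot: [-3.142, 0.001, -2.85]
ft_force: [-0.3, 3.5, 6.7]
opening: 0.12
grip_force: 30.0
```

drive_tool(targets=[{"jaw": 0, "travel": [0, -0.002, 0], "twist": 0}, {"jaw": 0, "travel": [0, -0.004, 0], "twist": 0}, {"jaw": 0, "travel": [0, -0.006, 0], "twist": 0}, {"jaw": 0, "travel": [0, -0.008, 0], "twist": 0}, {"jaw": 0, "travel": [0, -0.01, 0], "twist": 0}, {"jaw": 0, "travel": [0, -0.012, 0], "twist": 0}, {"jaw": 0, "travel": [0, -0.012, 0], "twist": 0}, {"jaw": 0, "travel": [0, -0.012, 0], "twist": 0}])

```text
t: 9.4
eef_pos: [489.5, -89.0, 53.3]
tcp_rot: [3.142, 0.001, -2.85]
ft_force: [0.2, 5.2, 7.6]
opening: 0.123
grip_force: 30.0
```

drive_tool(targets=[{"jaw": 0.4, "travel": [0, 0, 0], "twist": 0}, {"jaw": 0.4, "travel": [0, 0, 0], "twist": 0}, {"jaw": 0.4, "travel": [0, 0, 0], "twist": 0}, {"jaw": 0.4, "travel": [0, 0, 0], "twist": 0}, {"jaw": 0.4, "travel": [0, 0, -0.03], "twist": 0}, {"jaw": 0.4, "travel": [0, 0, -0.06], "twist": 0}, {"jaw": 0, "travel": [0, 0, -0.06], "twist": 0}])

```text
t: 9.98
eef_pos: [491.0, -90.0, 116.7]
tcp_rot: [-3.138, 0.005, -2.85]
ft_force: [0.6, -0.4, -0.2]
opening: 0.364
grip_force: 0.0
```

```bash
python3 -c "
from h import *
c=read_camera('top')
for s,ce in blobs(c,(6,120,100),(20,255,255),(305,195,335,225)): print(s,ce,ray(c,*ce,75))
print(state()['opening'],state()['eef_pos'],goal([548.4,-119.2,85],1.866))"
```

```text
0.3333338881174589 [490.3779293  -89.74794264 114.78399319] (array([-0.047 , -0.0448,  0.0301]), np.float64(-0.004))
```

drive_tool(targets=[{"jaw": 0, "travel": [-0.02, -0.02, 0], "twist": 0}, {"jaw": 0, "travel": [-0.04, -0.038, 0], "twist": 0}, {"jaw": 0, "travel": [-0.047, -0.045, 0.01], "twist": 0}, {"jaw": 0, "travel": [-0.047, -0.045, 0.025], "twist": 0}, {"jaw": 0, "travel": [-0.047, -0.045, 0.025], "twist": 0}, {"jaw": 0, "travel": [-0.047, -0.045, 0.025], "twist": 0}, {"jaw": 0, "travel": [-0.047, -0.045, 0.025], "twist": 0}])

```text
t: 10.62
eef_pos: [546.9, -118.8, 87.6]
tcp_rot: [3.141, -0.001, -2.85]
ft_force: [0.4, 0.1, -0.4]
opening: 0.002
grip_force: 0.0
```

```bash
cat >> h.py <<'E'
def red(cams=("scene",)):  # redness-weighted centroid of the pointer, scene
    f=read_camera("scene")["frame"][268:302,345:380].astype(float)
    w=np.clip(f[...,0]-np.maximum(f[...,1],f[...,2])-40,0,None);v,u=np.mgrid[268:302,345:380]
    return (w*u).sum()/w.sum(),(w*v).sum()/w.sum(),w.sum()
E
python3 -c "
from h import *
print(state()['opening'],state()['eef_pos'],state()['ft_force'])
c=read_camera('scene');print(tipz(c),red())
w=read_camera('wrist');f=w['frame'][:,:,::-1]
a=f[170:270,100:200];b=c['frame'][255:305,345:395,::-1]
print(w['R'].tolist(),w['t'].tolist())
cv2.imwrite('pics/w3.png',np.hstack([cv2.resize(x,(400,400),interpolation=cv2.INTER_CUBIC) for x in(a,b)]))"
```

```text
0.0017647550871429823 [ 546.88866371 -118.826072     87.63410776] [ 0.39756714  0.13565194 -0.38904496]
(np.float64(369.5), np.float64(283.0), 47, np.float64(66.99999999999977), array([369.74783138, 282.98164718])) (np.float64(359.6311694626793), np.float64(278.5176270362266), np.float64(4113.0))
[[-0.2876271602008734, 0.9577413689382017, -0.0014446242283354235], [0.9175382289872671, 0.2759852393700943, 0.2862791399958123], [0.2745800704014973, 0.08101615810572475, -0.9581451701407767]] [270.7125980003692, -464.5970697139225, 130.70041115679456]
```

View pics/w3.png

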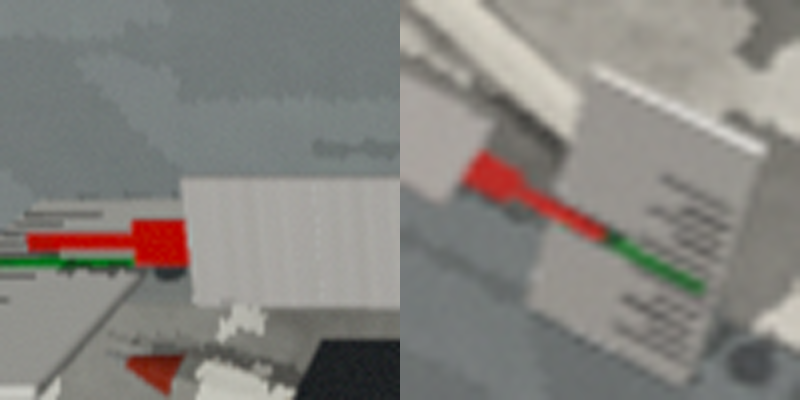

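In the left (wrist) crop the free pointer is at v≈242, with its tip at u≈27, and the band line is at v≈262. In the right (scene) crop the pointer lies over the band line because of parallax. I'll compute the plate offset and where the tip should appear in the scene view when it is on the band.

```bash
python3 -c "
from h import *
w=read_camera('wrist');c=read_camera('scene')
def loc(X,g): d=X-np.array([g[0],g[1],X[2]]);cs,sn=np.cos(g[2]),np.sin(g[2]);return np.array([cs*d[0]+sn*d[1],-sn*d[0]+cs*d[1]]).round(1)
GW=(547.3,-118.,.298)
q=lambda u,v:(100+(u+.5)/4-.5,170+(v+.5)/4-.5)
for z in(60,62,64):print('tip',z,loc(ray(w,*q(27,242),z),GW),loc(ray(w,*q(130,242),z),GW))
for u in(5,60,125):print('green',loc(ray(w,*q(u,262.5),46),GW))
s=lambda u,v:(345+(u+.5)/8-.5,255+(v+.5)/8-.5)
print('scene free tip',s(205,237),'band right end',s(303,288))
for x in(4,6,8,10,12):print(x,'band right end',proj(c,at(G,x,-126,46)),'left-top plate',proj(c,at(G,x,-90,92)),'plate right top',proj(c,at(G,x,-126,92)))
print('plate top corners',s(195,70),s(365,150))
"
```

```text
tip 60 [   2.9 -105.4] [  3.  -87.2]
tip 62 [   2.  -104.3] [  2.1 -86.4]
tip 64 [   1.2 -103.3] [  1.3 -85.5]
green [  13.1 -117.7]
green [  13.2 -107.2]
green [ 13.2 -94.9]
scene free tip (370.1875, 284.1875) band right end (382.4375, 290.5625)
4 band right end [382.63847896 296.31477529] left-top plate [366.42928974 267.87171495] plate right top [388.51793837 278.79621521]
6 band right end [383.14905852 295.41922951] left-top plate [366.97779741 267.00061101] plate right top [389.04093985 277.89062814]
8 band right end [383.65804478 294.52647835] left-top plate [367.52455325 266.13228921] plate right top [389.56223905 276.98798861]
10 band right end [384.16544518 293.63650873] left-top plate [368.06956564 265.26673623] plate right top [390.08184425 276.08828226]
12 band right end [384.67126714 292.74930769] left-top plate [368.61284291 264.40393887] plate right top [390.59976371 275.19149482]
plate top corners (368.9375, 263.3125) (390.1875, 273.3125)
```

drive_tool(targets=[{"jaw": 0, "travel": [-0.0013, -0.0006, 0.008], "twist": 0}, {"jaw": 0, "travel": [-0.0013, -0.0006, 0.013], "twist": 0}, {"jaw": 0, "travel": [-0.0013, -0.0006, 0.015], "twist": 0}, {"jaw": 0, "travel": [-0.0013, -0.0006, 0.016], "twist": 0}, {"jaw": 0, "travel": [-0.0013, -0.0006, 0.017], "twist": 0}, {"jaw": 0, "travel": [-0.0013, -0.0008, 0.018], "twist": 0}, {"jaw": 0, "travel": [-0.0013, -0.0008, 0.018], "twist": 0}, {"jaw": 0, "travel": [-0.0013, -0.0008, 0.018], "twist": 0}])

```text
t: 11.53
eef_pos: [548.8, -119.5, 70.0]
tcp_rot: [-3.141, 0.0, -2.85]
ft_force: [0.1, -1.1, 3.7]
opening: 0.004
grip_force: 2.2
```

```bash
python3 -c "
from h import *
print(force(5))"
```

```text
[ 2.5000e-01 -1.4700e+00  4.1300e+00  5.4884e+02 -1.1945e+02  6.9950e+01]
```

drive_tool(targets=[{"jaw": 0, "travel": [0, -0.0003, 0.0005], "twist": 0}, {"jaw": 0, "travel": [0, -0.0005, 0.001], "twist": 0}, {"jaw": 0, "travel": [0, -0.0006, 0.0015], "twist": 0}, {"jaw": 0, "travel": [0, -0.0006, 0.0017], "twist": 0}, {"jaw": 0, "travel": [0, -0.0006, 0.0017], "twist": 0}, {"jaw": 0, "travel": [0, -0.0006, 0.0017], "twist": 0}])

```text
t: 12.28
eef_pos: [548.9, -119.9, 68.2]
tcp_rot: [3.142, 0.0, -2.85]
ft_force: [0.1, -0.9, 6.3]
opening: 0.001
grip_force: 3.4
```

```bash
python3 -c "
from h import *
print(force(5));print(red(),tipz(read_camera('scene')))"
```

```text
[-5.4000e-01 -4.3000e-01  6.7000e+00  5.4894e+02 -1.1986e+02  6.8210e+01]
(np.float64(357.4040287103496), np.float64(283.9015975920352), np.float64(4319.0)) (np.float64(366.5), np.float64(289.0), 45, np.float64(50.99999999999984), array([367.981156  , 288.98703711]))
```

drive_tool(targets=[{"jaw": 0, "travel": [0, -0.0002, 0.0005], "twist": 0}, {"jaw": 0, "travel": [0, -0.0003, 0.0009], "twist": 0}, {"jaw": 0, "travel": [0, -0.0003, 0.0009], "twist": 0}, {"jaw": 0, "travel": [0, -0.0003, 0.0009], "twist": 0}, {"jaw": 0, "travel": [0, -0.0003, 0.0009], "twist": 0}])

```text
t: 13.05
eef_pos: [549.0, -120.1, 67.4]
tcp_rot: [3.141, 0.0, -2.85]
ft_force: [-1.1, 0.6, 6.8]
opening: 0.005
grip_force: 3.9
```

```bash
python3 -c "
from h import *
print(force(6));print(red(),tipz(read_camera('scene')))
c=read_camera('scene');w=read_camera('wrist');f=w['frame'][:,:,::-1]
a=f[170:270,100:200];b=c['frame'][255:305,345:395,::-1]
cv2.imwrite('pics/w4.png',np.hstack([cv2.resize(x,(400,400),interpolation=cv2.INTER_CUBIC) for x in(a,b)]))"
```

```text
[  -0.81    0.56    7.83  549.01 -120.05   67.38]
(np.float64(356.74609656497717), np.float64(284.7545039634879), np.float64(4163.0)) (np.float64(366.5), np.float64(290.0), 42, np.float64(48.29999999999985), array([367.68800988, 289.98351713]))
```

View pics/w4.png

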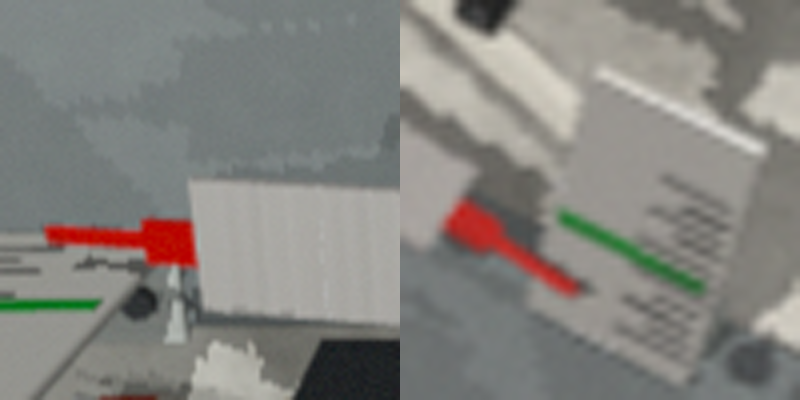

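The tip moved from (605,237) to (577,292) in the scene crop, which works out to a drop of about 20 mm at 8 N. The target is 15.5–16 mm, so the pointer must rise about 4.5 mm and the bridge needs about 5.4 mm more.

drive_tool(targets=[{"jaw": 0, "travel": [0, 0.0003, -0.003], "twist": 0}, {"jaw": 0, "travel": [0, 0.0006, -0.006], "twist": 0}, {"jaw": 0, "travel": [0, 0.0006, -0.02], "twist": 0}, {"jaw": 0, "travel": [0, 0.0006, -0.043], "twist": 0}, {"jaw": 0.4, "travel": [0, 0.0006, -0.043], "twist": 0}, {"jaw": 0.4, "travel": [0, 0.0006, -0.043], "twist": 0}])

```text
t: 14.05
eef_pos: [548.9, -119.6, 110.6]
tcp_rot: [-3.141, 0.001, -2.85]
ft_force: [-0.5, 0.1, -0.9]
opening: 0.094
grip_force: 0.0
```

```bash
python3 -c "
from h import *
print(red(),state()['eef_pos'],goal([489.5,-89.0,105],1.862))"
```

```text
(np.float64(359.63708036622586), np.float64(278.5198372329603), np.float64(3932.0)) [ 548.54756026 -119.48950102  109.85481631] (array([0.0478, 0.0462, 0.0049]), np.float64(0.0001))
```

drive_tool(targets=[{"jaw": 0.45, "travel": [0.02, 0.02, 0], "twist": 0}, {"jaw": 0.45, "travel": [0.04, 0.04, 0], "twist": 0}, {"jaw": 0.45, "travel": [0.048, 0.046, 0], "twist": 0}, {"jaw": 0.45, "travel": [0.048, 0.046, 0], "twist": 0}, {"jaw": 0.45, "travel": [0.048, 0.046, 0], "twist": 0}, {"jaw": 0.45, "travel": [0.048, 0.046, 0.015], "twist": 0}, {"jaw": 0.45, "travel": [0.048, 0.046, 0.04], "twist": 0}, {"jaw": 0.45, "travel": [0.048, 0.046, 0.056], "twist": 0}])

```text
t: 14.77
eef_pos: [490.6, -90.0, 52.6]
tcp_rot: [-3.141, 0.001, -2.851]
ft_force: [0.3, 0.3, -0.4]
opening: 0.447
grip_force: 0.0
```

drive_tool(targets=[{"jaw": 0, "travel": [0, 0, 0], "twist": 0}, {"jaw": 0, "travel": [0, 0, 0], "twist": 0}, {"jaw": 0, "travel": [0, 0, 0], "twist": 0}, {"jaw": 0, "travel": [0, 0, 0], "twist": 0}, {"jaw": 0, "travel": [0, 0, 0], "twist": 0}, {"jaw": 0, "travel": [0, 0, 0], "twist": 0}, {"jaw": 0, "travel": [0, 0, 0], "twist": 0}])

```text
t: 15.35
eef_pos: [490.0, -89.3, 54.9]
tcp_rot: [-3.141, 0.001, -2.85]
ft_force: [-0.0, 2.0, 7.4]
opening: 0.126
grip_force: 30.0
```

drive_tool(targets=[{"jaw": 0, "travel": [0, -0.002, 0], "twist": 0}, {"jaw": 0, "travel": [0, -0.004, 0], "twist": 0}, {"jaw": 0, "travel": [0, -0.005, 0], "twist": 0}, {"jaw": 0, "travel": [0, -0.005, 0], "twist": 0}, {"jaw": 0, "travel": [0, -0.005, 0], "twist": 0}, {"jaw": 0, "travel": [0, -0.005, 0], "twist": 0}])

```text
t: 15.85
eef_pos: [491.4, -93.8, 54.8]
tcp_rot: [-3.141, 0.001, -2.85]
ft_force: [-0.0, 5.8, 6.9]
opening: 0.121
grip_force: 30.0
```

drive_tool(targets=[{"jaw": 0.4, "travel": [0, 0, 0], "twist": 0}, {"jaw": 0.4, "travel": [0, 0, 0], "twist": 0}, {"jaw": 0.4, "travel": [0, 0, 0], "twist": 0}, {"jaw": 0.4, "travel": [0, 0, 0], "twist": 0}, {"jaw": 0.4, "travel": [0, 0, -0.03], "twist": 0}, {"jaw": 0.4, "travel": [0, 0, -0.056], "twist": 0}, {"jaw": 0, "travel": [0, 0, -0.056], "twist": 0}, {"jaw": 0, "travel": [0, 0, -0.056], "twist": 0}])

```text
t: 16.52
eef_pos: [491.6, -94.4, 111.1]
tcp_rot: [-3.14, 0.002, -2.85]
ft_force: [0.8, 0.1, 0.2]
opening: 0.311
grip_force: 0.0
```

```bash
python3 -c "
from h import *
print(red(),state()['eef_pos'],goal([548.8,-119.3,85],1.862))"
```

```text
(np.float64(359.2951690821256), np.float64(278.17149758454104), np.float64(4140.0)) [490.9699461  -94.22766918 110.12994816] (array([-0.0482, -0.0406,  0.0252]), np.float64(-0.0001))
```

drive_tool(targets=[{"jaw": 0, "travel": [-0.02, -0.018, 0], "twist": 0}, {"jaw": 0, "travel": [-0.04, -0.034, 0], "twist": 0}, {"jaw": 0, "travel": [-0.048, -0.0406, 0.01], "twist": 0}, {"jaw": 0, "travel": [-0.048, -0.0406, 0.025], "twist": 0}, {"jaw": 0, "travel": [-0.048, -0.0406, 0.028], "twist": 0}, {"jaw": 0, "travel": [-0.048, -0.0406, 0.028], "twist": 0}, {"jaw": 0, "travel": [-0.048, -0.0406, 0.028], "twist": 0}])

```text
t: 17.15
eef_pos: [548.2, -119.1, 81.7]
tcp_rot: [3.141, -0.001, -2.85]
ft_force: [0.6, -0.2, 0.3]
opening: 0.006
grip_force: 0.0
```

```bash
python3 -c "
from h import *
print(red(),red(),state()['eef_pos'])"
```

```text
(np.float64(359.2974777448071), np.float64(278.1758160237389), np.float64(4044.0)) (np.float64(359.2911423636812), np.float64(278.1702442635085), np.float64(4053.0)) [ 548.60720275 -119.20765956   82.5147629 ]
```

drive_tool(targets=[{"jaw": 0, "travel": [0, 0, 0.006], "twist": 0}, {"jaw": 0, "travel": [0, 0, 0.0085], "twist": 0}, {"jaw": 0, "travel": [0, -0.0001, 0.0095], "twist": 0}, {"jaw": 0, "travel": [0, -0.0003, 0.0105], "twist": 0}, {"jaw": 0, "travel": [0, -0.0005, 0.0115], "twist": 0}, {"jaw": 0, "travel": [0, -0.0006, 0.0125], "twist": 0}, {"jaw": 0, "travel": [0, -0.0006, 0.0125], "twist": 0}, {"jaw": 0, "travel": [0, -0.0006, 0.0125], "twist": 0}])

```text
t: 17.92
eef_pos: [549.0, -119.9, 70.0]
tcp_rot: [-3.141, 0.001, -2.85]
ft_force: [-0.9, 0.4, 5.2]
opening: 0.004
grip_force: 2.7
```

```bash
python3 -c "
from h import *
print(force(5));print(red())"
```

```text
[-1.1900e+00  2.3000e-01  5.3300e+00  5.4901e+02 -1.1991e+02  6.9980e+01]
(np.float64(358.17582673497907), np.float64(282.14066138798324), np.float64(4294.0))
```

Steady at 5.3 N. I'll add 1.35 mm to reach about 8 N.

drive_tool(targets=[{"jaw": 0, "travel": [0, -0.0002, 0.0007], "twist": 0}, {"jaw": 0, "travel": [0, -0.0003, 0.0014], "twist": 0}, {"jaw": 0, "travel": [0, -0.0003, 0.0014], "twist": 0}, {"jaw": 0, "travel": [0, -0.0003, 0.0014], "twist": 0}, {"jaw": 0, "travel": [0, -0.0003, 0.0014], "twist": 0}])

```text
t: 18.63
eef_pos: [549.2, -120.2, 68.8]
tcp_rot: [-3.141, 0.001, -2.85]
ft_force: [-0.4, 1.0, 6.3]
opening: 0.004
grip_force: 3.7
```

```bash
python3 -c "
from h import *
print(force(10));print(red(),red(),tipz(read_camera('scene')))
c=read_camera('scene');w=read_camera('wrist');f=w['frame'][:,:,::-1]
a=f[170:270,100:200];b=c['frame'][255:305,345:395,::-1]
cv2.imwrite('pics/w5.png',np.hstack([cv2.resize(x,(400,400),interpolation=cv2.INTER_CUBIC) for x in(a,b)]))"
```

```text
[  -1.64    1.03    7.36  549.15 -120.15   68.8 ]
(np.float64(357.61290322580646), np.float64(283.7043778801843), np.float64(4340.0)) (np.float64(357.5965237543453), np.float64(283.6989571263036), np.float64(4315.0)) (np.float64(367.5), np.float64(288.6666666666667), 44, np.float64(51.899999999999835), array([368.07918664, 288.65380541]))
```

View pics/w5.png

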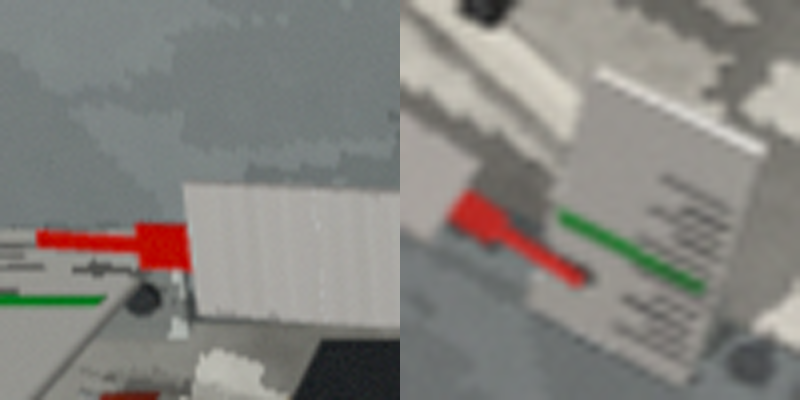

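The pointer tip at (582,281) is still below the band. I estimate 2.5–4 mm low at 8 N, so the bridge needs about 4.5 mm more.

drive_tool(targets=[{"jaw": 0, "travel": [0, 0.0003, -0.003], "twist": 0}, {"jaw": 0, "travel": [0, 0.0006, -0.006], "twist": 0}, {"jaw": 0, "travel": [0, 0.0006, -0.02], "twist": 0}, {"jaw": 0, "travel": [0, 0.0006, -0.043], "twist": 0}, {"jaw": 0.4, "travel": [0, 0.0006, -0.043], "twist": 0}, {"jaw": 0.45, "travel": [0.02, 0.02, -0.043], "twist": 0}, {"jaw": 0.45, "travel": [0.04, 0.034, -0.043], "twist": 0}, {"jaw": 0.45, "travel": [0.048, 0.0415, -0.043], "twist": 0}])

```text
t: 20.05
eef_pos: [488.5, -93.2, 110.9]
tcp_rot: [3.14, -0.002, -2.85]
ft_force: [1.2, -0.8, 0.3]
opening: 0.228
grip_force: 0.0
```

drive_tool(targets=[{"jaw": 0.45, "travel": [0, 0, 0], "twist": 0}, {"jaw": 0.45, "travel": [0, 0, 0], "twist": 0}, {"jaw": 0.45, "travel": [0, 0, 0], "twist": 0}])

```text
t: 20.3
eef_pos: [492.3, -94.6, 111.3]
tcp_rot: [-3.141, 0.001, -2.85]
ft_force: [0.4, 0.5, 1.2]
opening: 0.418
grip_force: 0.0
```

```bash
python3 -c "
from h import *
print(red(),state()['opening'],state()['eef_pos'],goal([491.4,-93.8,54],1.862))"
```

```text
(np.float64(359.28422582990066), np.float64(278.1652532105646), np.float64(4127.0)) 0.43494046588904406 [492.20795488 -94.65396606 111.17396   ] (array([0.0006, 0.0011, 0.0572]), np.float64(-0.0001))
```

drive_tool(targets=[{"jaw": 0.45, "travel": [0, 0.001, 0.02], "twist": 0}, {"jaw": 0.45, "travel": [0, 0.001, 0.045], "twist": 0}, {"jaw": 0.45, "travel": [0, 0.001, 0.057], "twist": 0}, {"jaw": 0, "travel": [0, 0.001, 0.057], "twist": 0}, {"jaw": 0, "travel": [0, 0.001, 0.057], "twist": 0}, {"jaw": 0, "travel": [0, 0.001, 0.057], "twist": 0}, {"jaw": 0, "travel": [0, 0.001, 0.057], "twist": 0}, {"jaw": 0, "travel": [0, 0.001, 0.057], "twist": 0}])

```text
t: 21.02
eef_pos: [491.3, -93.4, 55.0]
tcp_rot: [-3.141, 0.001, -2.85]
ft_force: [-0.0, 0.1, -0.2]
opening: 0.16
grip_force: 0.0
```

drive_tool(targets=[{"jaw": 0, "travel": [0, 0, 0], "twist": 0}, {"jaw": 0, "travel": [0, 0, 0], "twist": 0}, {"jaw": 0, "travel": [0, 0, 0], "twist": 0}])

```text
t: 21.27
eef_pos: [491.2, -93.5, 54.9]
tcp_rot: [-3.141, 0.001, -2.85]
ft_force: [-1.2, -2.2, 6.2]
opening: 0.128
grip_force: 30.0
```

drive_tool(targets=[{"jaw": 0, "travel": [0, -0.002, 0], "twist": 0}, {"jaw": 0, "travel": [0, -0.004, 0], "twist": 0}, {"jaw": 0, "travel": [0, -0.0048, 0], "twist": 0}, {"jaw": 0, "travel": [0, -0.0048, 0], "twist": 0}, {"jaw": 0, "travel": [0, -0.0048, 0], "twist": 0}, {"jaw": 0, "travel": [0, -0.0048, 0], "twist": 0}])

```text
t: 21.77
eef_pos: [492.3, -97.2, 54.9]
tcp_rot: [3.141, 0.001, -2.85]
ft_force: [-1.0, 6.4, 9.0]
opening: 0.123
grip_force: 30.0
```

drive_tool(targets=[{"jaw": 0.4, "travel": [0, 0, 0], "twist": 0}, {"jaw": 0.4, "travel": [0, 0, 0], "twist": 0}, {"jaw": 0.4, "travel": [0, 0, 0], "twist": 0}, {"jaw": 0.4, "travel": [0, 0, 0], "twist": 0}, {"jaw": 0.4, "travel": [0, 0, -0.03], "twist": 0}, {"jaw": 0.4, "travel": [0, 0, -0.056], "twist": 0}, {"jaw": 0, "travel": [0, 0, -0.056], "twist": 0}, {"jaw": 0, "travel": [0, 0, -0.056], "twist": 0}])

```text
t: 22.43
eef_pos: [492.6, -98.0, 111.1]
tcp_rot: [-3.14, 0.002, -2.85]
ft_force: [-0.5, -0.4, 0.0]
opening: 0.309
grip_force: 0.0
```

```bash
python3 -c "
from h import *
print(red(),state()['eef_pos'],goal([549,-119.4,82],1.862))"
```

```text
(np.float64(359.42255151655473), np.float64(278.11831442463534), np.float64(4319.0)) [492.06414119 -97.82613628 110.21275546] (array([-0.0483, -0.037 ,  0.0283]), np.float64(-0.0001))
```

drive_tool(targets=[{"jaw": 0, "travel": [-0.02, -0.016, 0], "twist": 0}, {"jaw": 0, "travel": [-0.04, -0.032, 0], "twist": 0}, {"jaw": 0, "travel": [-0.048, -0.037, 0.01], "twist": 0}, {"jaw": 0, "travel": [-0.048, -0.037, 0.025], "twist": 0}, {"jaw": 0, "travel": [-0.048, -0.037, 0.028], "twist": 0}, {"jaw": 0, "travel": [-0.048, -0.037, 0.028], "twist": 0}, {"jaw": 0, "travel": [-0.048, -0.037, 0.028], "twist": 0}, {"jaw": 0, "travel": [-0.048, -0.037, 0.028], "twist": 0}])

```text
t: 23.15
eef_pos: [548.6, -119.4, 82.5]
tcp_rot: [3.142, 0.0, -2.85]
ft_force: [-0.4, -0.5, -1.2]
opening: 0.004
grip_force: 0.0
```

drive_tool(targets=[{"jaw": 0, "travel": [0, 0, 0.006], "twist": 0}, {"jaw": 0, "travel": [0, 0, 0.0085], "twist": 0}, {"jaw": 0, "travel": [0, -0.0001, 0.0095], "twist": 0}, {"jaw": 0, "travel": [0, -0.0003, 0.0105], "twist": 0}, {"jaw": 0, "travel": [0, -0.0005, 0.0115], "twist": 0}, {"jaw": 0, "travel": [0, -0.0005, 0.012], "twist": 0}, {"jaw": 0, "travel": [0, -0.0005, 0.012], "twist": 0}, {"jaw": 0, "travel": [0, -0.0005, 0.012], "twist": 0}])

```text
t: 23.82
eef_pos: [549.0, -120.0, 70.6]
tcp_rot: [-3.141, 0.001, -2.85]
ft_force: [-0.0, 1.8, 5.5]
opening: 0.006
grip_force: 2.7
```

```bash
python3 -c "
from h import *
print(force(6));print(red())"
```

```text
[  -0.83    0.89    5.56  549.02 -120.01   70.62]
(np.float64(358.3774373259053), np.float64(281.4668059424327), np.float64(4308.0))
```

drive_tool(targets=[{"jaw": 0, "travel": [0, -0.0001, 0.0007], "twist": 0}, {"jaw": 0, "travel": [0, -0.0001, 0.0013], "twist": 0}, {"jaw": 0, "travel": [0, -0.0001, 0.0013], "twist": 0}, {"jaw": 0, "travel": [0, -0.0001, 0.0013], "twist": 0}, {"jaw": 0, "travel": [0, -0.0001, 0.0013], "twist": 0}, {"jaw": 0, "travel": [0, -0.0001, 0.0013], "twist": 0}])

```text
t: 24.67
eef_pos: [549.2, -120.2, 69.6]
tcp_rot: [-3.141, 0.001, -2.85]
ft_force: [-0.9, 0.4, 7.0]
opening: 0.006
grip_force: 3.9
```

```bash
python3 -c "
from h import *
print(force(10));print(red(),red(),tipz(read_camera('scene')))
c=read_camera('scene');w=read_camera('wrist');f=w['frame'][:,:,::-1]
a=f[170:270,100:200];b=c['frame'][255:305,345:395,::-1]
cv2.imwrite('pics/w6.png',np.hstack([cv2.resize(x,(400,400),interpolation=cv2.INTER_CUBIC) for x in(a,b)]))"
```

```text
[-1.2500e+00  3.6000e-01  7.9600e+00  5.4919e+02 -1.2018e+02  6.9590e+01]
(np.float64(357.7871598046057), np.float64(282.7864619678995), np.float64(4299.0)) (np.float64(357.79380242311277), np.float64(282.7931034482759), np.float64(4292.0)) (np.float64(367.5), np.float64(288.3333333333333), 46, np.float64(52.79999999999983), array([368.17737555, 288.32003572]))
```

View pics/w6.png

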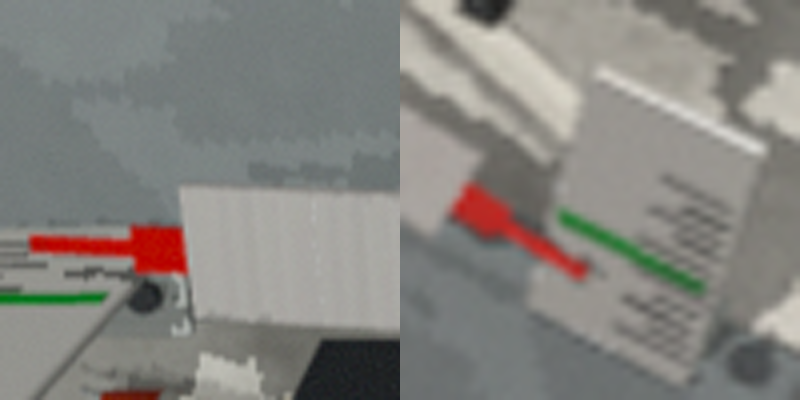

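The tip at (583,270) now sits at the band's expected position for this view. My estimates put it within 0 to 1.5 mm above the middle of the band. I'll hold at about 8.4 N for a second, then check.

drive_tool(targets=[{"jaw": 0, "travel": [0, 0, 0.0001], "twist": 0}, {"jaw": 0, "travel": [0, 0, 0.0002], "twist": 0}, {"jaw": 0, "travel": [0, 0, 0.0002], "twist": 0}, {"jaw": 0, "travel": [0, 0, 0.0002], "twist": 0}])

```text
t: 25.75
eef_pos: [549.2, -120.2, 69.4]
tcp_rot: [-3.141, 0.001, -2.85]
ft_force: [-1.9, 0.1, 8.3]
opening: 0.005
grip_force: 4.2
```

```bash
python3 -c "
from h import *
print(force(12));print(red())"
```

```text
[-1.7300e+00  5.0000e-02  8.4100e+00  5.4921e+02 -1.2020e+02  6.9420e+01]
(np.float64(357.7169855894165), np.float64(282.9971651311127), np.float64(4233.0))
```

drive_tool(targets=[{"jaw": 0, "travel": [0, 0, -0.0002], "twist": 0}, {"jaw": 0, "travel": [0, 0, -0.0004], "twist": 0}, {"jaw": 0, "travel": [0, 0, -0.0004], "twist": 0}, {"jaw": 0, "travel": [0, 0, -0.0004], "twist": 0}])

```text
t: 26.73
eef_pos: [549.2, -120.2, 69.8]
tcp_rot: [-3.141, 0.001, -2.85]
ft_force: [-0.8, 0.6, 7.5]
opening: 0.006
grip_force: 3.7
```

```bash
python3 -c "
from h import *
print(force(12));print(red())"
```

```text
[-1.5700e+00  2.0000e-02  7.5600e+00  5.4916e+02 -1.2016e+02  6.9740e+01]
(np.float64(357.836667451165), np.float64(282.57401741586256), np.float64(4249.0))
```

drive_tool(targets=[{"jaw": 0, "travel": [0, 0.0002, -0.002], "twist": 0}, {"jaw": 0, "travel": [0, 0.0004, -0.004], "twist": 0}, {"jaw": 0, "travel": [0, 0.0004, -0.01], "twist": 0}, {"jaw": 0, "travel": [0, 0.0004, -0.04], "twist": 0}, {"jaw": 0, "travel": [0, 0.0004, -0.07], "twist": 0}, {"jaw": 0, "travel": [0, 0.0004, -0.1], "twist": 0}, {"jaw": 0, "travel": [0, 0.0004, -0.1], "twist": 0}, {"jaw": 0, "travel": [0, 0.0004, -0.1], "twist": 0}])

```text
t: 28.05
eef_pos: [549.3, -119.9, 170.8]
tcp_rot: [-3.14, 0.003, -2.85]
ft_force: [-0.6, 0.0, -0.4]
opening: 0.006
grip_force: 0.0
```

```bash
python3 -c "
from h import *
print(force(6)[:3]);print(red())
c=read_camera('top')
for s,ce in blobs(c,(6,150,110),(16,255,255),(305,190,345,225)): print(s,ce,ray(c,*ce,76))"
```

```text
[-0.01 -0.28  0.03]
(np.float64(359.4290072102052), np.float64(278.124514697726), np.float64(3606.0))
```

The press readings are done and the gauge is released. As a cheap check of the free tip's height above the band, I'll take two wrist views with a fore-aft baseline.

```bash
cat >> h.py <<'E'
def rows(tag):
    c=read_camera("wrist");h=cv2.cvtColor(c["frame"],cv2.COLOR_RGB2HSV);o={}
    q=proj(c,at((547.3,-118.,.298),5,-102,55)).astype(int);print("expect",q)
    for n,lo,hi in(("red",(0,170,90),(6,255,255)),("green",(50,120,50),(80,255,255))):
        m=cv2.inRange(h,lo,hi);k=np.zeros_like(m);s=np.s_[max(q[1]-45,0):q[1]+45,max(q[0]-60,0):q[0]+60];k[s]=m[s]
        nn,l,st,ce=cv2.connectedComponentsWithStats(k)
        for i in range(1,nn):
            if st[i][4]>8:
                v,u=np.nonzero(l==i);e=u<u.min()+7;print(n,st[i],"left end",u.min(),v[e].mean().round(2),"mean",ce[i].round(2))
    np.savez(tag,R=c["R"],t=c["t"],K=[c[k] for k in("fx","fy","cx","cy")])
E
python3 -c "
from h import *
rows('a.npz')"
```

```text
expect [152 196]
red [147 192  30   8 114] left end 147 195.5 mean [165.99 195.51]
red [159 226  10   6  32] left end 159 227.29 mean [164.12 227.53]
green [135 201  19   2  21] left end 135 201.22 mean [143.29 201.1 ]
```

drive_tool(targets=[{"jaw": 0, "travel": [0.03, 0, 0], "twist": 0}, {"jaw": 0, "travel": [0.06, 0, 0], "twist": 0}, {"jaw": 0, "travel": [0.09, 0, 0], "twist": 0}, {"jaw": 0, "travel": [0.11, 0, 0], "twist": 0}, {"jaw": 0, "travel": [0.12, 0, 0], "twist": 0}, {"jaw": 0, "travel": [0.12, 0, 0], "twist": 0}, {"jaw": 0, "travel": [0.12, 0, 0], "twist": 0}, {"jaw": 0, "travel": [0.12, 0, 0], "twist": 0}])

```text
t: 29.17
eef_pos: [435.0, -154.2, 169.2]
tcp_rot: [-3.141, 0.001, -2.85]
ft_force: [-0.8, -0.7, -0.1]
opening: 0.005
grip_force: 0.0
```

```bash
python3 -c "
from h import *
rows('b.npz')"
```

```text
expect [163 300]
```

drive_tool(targets=[{"jaw": 0, "travel": [-0.03, 0, 0], "twist": 0}, {"jaw": 0, "travel": [-0.06, 0, 0], "twist": 0}, {"jaw": 0, "travel": [-0.06, 0, 0], "twist": 0}, {"jaw": 0, "travel": [-0.06, 0, 0], "twist": 0}, {"jaw": 0, "travel": [-0.06, 0, 0], "twist": 0}])

```text
t: 29.63
eef_pos: [491.2, -136.4, 168.6]
tcp_rot: [3.141, -0.001, -2.849]
ft_force: [-0.3, -0.3, -1.0]
opening: 0.005
grip_force: 0.0
```

```bash
python3 -c "
from h import *
rows('b.npz')"
```

```text
expect [157 251]
red [153 249  28   8 102] left end 153 252.5 mean [170.36 252.44]
red [164 271   5   3  10] left end 164 271.7 mean [165.9 271.7]
green [141 254  18   2  21] left end 141 255.0 mean [149.57 254.86]
```

drive_tool(targets=[{"jaw": 0, "travel": [-0.035, 0, 0], "twist": 0}, {"jaw": 0, "travel": [-0.07, 0, 0], "twist": 0}, {"jaw": 0, "travel": [-0.105, 0, 0], "twist": 0}, {"jaw": 0, "travel": [-0.13, 0, 0], "twist": 0}, {"jaw": 0, "travel": [-0.13, 0, 0], "twist": 0}, {"jaw": 0, "travel": [-0.13, 0, 0], "twist": 0}, {"jaw": 0, "travel": [-0.13, 0, 0], "twist": 0}])

```text
t: 30.27
eef_pos: [614.8, -99.8, 168.9]
tcp_rot: [3.141, -0.001, -2.851]
ft_force: [-0.4, 0.5, -0.3]
opening: 0.007
grip_force: 0.0
```

```bash
python3 -c "
from h import *
rows('c.npz')"
```

```text
expect [144 123]
red [140 117  31   8 133] left end 140 120.95 mean [159.13 120.57]
green [128 131   7   2   9] left end 128 131.67 mean [131.33 131.67]
```

```bash
python3 -c "
from h import *
from scipy.optimize import least_squares
C=[]
for n in 'abc':
    d=np.load(n+'.npz');C.append(dict(R=d['R'],t=d['t'],fx=d['K'][0],fy=d['K'][1],cx=d['K'][2],cy=d['K'][3]))
GW=(547.3,-118.,.298)
def solve(obs,idx):
    r=least_squares(lambda p:np.concatenate([proj(C[i],at(GW,*p))-o for i,o in zip(idx,obs)]),[0,-102,55]);return r.x.round(2),r.fun.round(2)
T=[(147,195.5),(153,252.5),(140,120.95)];B=[(135,201.22),(141,255.0),(128,131.67)]
for idx in([0,1,2],[0,1],[1,2],[0,2]):
    print(idx,solve([T[i] for i in idx],idx),solve([B[i] for i in idx],idx))
"
```

```text
[0, 1, 2] (array([   2.11, -103.86,   62.01]), array([ 0.35,  0.13, -0.07, -0.09, -0.26, -0.04])) (array([  12.64, -122.17,   46.97]), array([ 0.36,  0.21,  0.27, -0.18, -0.58, -0.03]))
[0, 1] (array([   1.59, -103.54,   63.24]), array([ 0.19, -0.02, -0.2 ,  0.02])) (array([  11.75, -121.62,   49.06]), array([ 0.02, -0.  , -0.02,  0.  ]))
[1, 2] (array([   2.14, -103.66,   62.11]), array([ 0.09, -0.01, -0.08,  0.01])) (array([  12.7 , -121.93,   47.15]), array([ 0.44, -0.05, -0.39,  0.04]))
[0, 2] (array([   2.21, -104.21,   61.14]), array([ 0.3 , -0.03, -0.28,  0.03])) (array([  12.85, -122.66,   45.48]), array([ 0.46, -0.05, -0.43,  0.05]))
```

The free tip is about 15.0 mm above the band, and 8 N drops it about 14.6 mm, so the pointer reads within about 0.5 mm of the middle of the band. Handing in.

```bash
python3 -c "
from cell import *
print(job_done())"
```

```text
the job is handed in; nothing more can be done
None
```

The bridge is set about 21 mm nearer the button than found, and a steady 8 N now drops the pointer about 14.6 mm, roughly 0.5 mm from the middle of the green band by my camera measurements; the leaf is unloaded and the job was handed in at about 30 s, with no verdict returned.

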